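# Set the bead polisher to fast and start it

### The job

Get the bead polisher running at full speed: with a fingertip, push the speed lever from behind, past the slow click, all the way to its stop at fast, and only then press the green start button on the yellow switch box and let it spring back. Just push and press: do not grip the lever, do not press the red stop button, and leave the other loose things where they are.

Things in the scene. Friction and masses are not known exactly. Their poses are not given: they have to be found in the camera images.
- speed_lever (a joint): speed lever, turning level just above the polisher's deck. 0 rad = off (white dot), 0.50 = slow (yellow dot), 1.05 = fast (red dot), a hard stop; positive is anticlockwise from above. Starts between 0 and 0.24. Stays where left (about 1 N moves it). Slow is a notch between ridges at 0.4 and 0.6 rad; each takes about 6 N at the paddle to pass, and short of its top it springs back; free beyond 0.7
- lever_pivot (a point): the lever's axis, on the deck, 90 mm above the table; axes as the polisher's (x from the robot's side to the back, y left, z up). From above, the steel arm points along the polisher's -x (towards the robot) turned anticlockwise by (joint value - 0.525) rad: off is on the left (+y), fast on the right (-y)
- lever_push (a point): middle of the paddle's black back face, the one to push, 75 mm from the pivot, 35 mm above the deck. x points out along the arm, y the way to fast, z up. The upright paddle is 18 mm thick along y (black back half speed_lever_c2, red front half speed_lever_c3), 30 mm wide along x, from 14 to 56 mm above the deck; the deck behind it is clear
- polisher: bench bead polisher, fixed: grey housing 240 (x) x 200 (y) x 90 mm, steel deck on top; origin under its centre, x pointing away from the robot's side, y to its left. The lever's pivot is 30 mm to -x of the centre. At the back (x beyond +45 mm) a blue motor and felt wheel stand up to 75 mm above the deck
- switch_box: yellow switch box, fixed to the table, left or right of the polisher, 75 (x) x 115 (y) x 45 mm, origin under its centre; on top the green start button at y = +29 mm and the red stop button at y = -29 mm
- start_button (a joint): travel of the green button: 0 = up, 0.006 m = fully down (about 5 N); it springs back when released; it counts as pressed beyond 0.004 m
- start_button_top (a point): middle of the green start button's top face, 30 mm across; pressed straight down
- stop_button (a joint): travel of the red stop button beside it: 0 = up, 0.006 m = down
- bead_tray: shallow wooden tray 100 x 130 x 22 mm with beads, loose; bystander; origin under its middle
- paste_tin: orange jar, 40 mm across, 32 mm tall, standing loose on the polisher's deck on the far right of the lever; bystander; origin under its middle
- bracelet: ring of tiger-eye beads, 88 mm across, 17 mm high, loose; bystander; origin under its middle
- pliers: orange-handled pliers, 140 mm long, loose; bystander; origin under its middle
- caliper: digital caliper, 190 mm long, loose; bystander; origin under its middle
- calculator: black calculator 140 x 90 x 19 mm, loose; bystander; origin under its middle
- glue_bottle: small yellow bottle, 32 mm across, 75 mm tall, loose; bystander; origin under its middle
- marker: blue and grey marker, 145 mm long, loose; bystander; origin under its middle
There are look-alikes about, which are no part of the job. Of the things shaped like the switch_box, the yellow one is meant.

How it is judged:
On the way, in this order (a step that is already met when the one before it is completed fails the run):
1. the lever is at the fast stop (value of joint speed_lever above 1 rad), for 0.2 s.
2. the green start button is pressed (value of joint start_button above 0.004 m and value of joint speed_lever above 1 rad), for 0.05 s.
At the end, for the whole second after the job is handed in: the lever rests within 0.05 rad of the fast stop (above 1.00 rad), both buttons are up again, and every bystander is within 20 mm of where it began (value of joint speed_lever above 1 rad and value of joint each of start_button, stop_button below 0.002 m and distance of each of bead_tray, paste_tin, bracelet, pliers, caliper, calculator, glue_bottle, marker from where it was at the start of the episode below 0.02 m); the robot touches nothing.
It fails at once if the start button is pressed (beyond 3 mm) before the lever is at fast (value of joint start_button above 0.003 m and value of joint speed_lever below 1 rad).
It fails at once if the red stop button is pressed (beyond 2.5 mm) (value of joint stop_button above 0.0025 m).
It fails at once if the lever is gripped: fingers press on its back and front halves at once (over 2 N each) (contact force between the fingers and speed_lever_c2 above 2 N and contact force between the fingers and speed_lever_c3 above 2 N).
It fails at once if a bystander is lifted or pushed more than 30 mm away (distance of any of bead_tray, paste_tin, bracelet, pliers, caliper, calculator, glue_bottle, marker from where it was at the start of the episode above 0.03 m).
It also fails if it takes over 48 s, if anything falls off the work surface, if the arm or the gripper's body presses on something with over 40 N, if the wrist force passes 120 N, or if a joint passes its speed limit or range.

### The arm

A 6-joint arm with a two-finger parallel gripper is mounted at the origin on the work surface. World frame = base frame: x ahead of the robot, y to its left, z up, the work surface at z = 0. Lengths are in m, angles in rad, forces in N, time in s.
With the tool pointing down it reaches from about 0.375 to 0.9 m from the base axis. Payload 3.1 kg.
Tool frame: the origin (TCP) lies on the centre line of the jaws, within the pads' length; the fingertips stand 8 mm ahead of it and the grasp point (between the pads) lies 11 mm behind it; z points along the fingers, y is the line along which they close (so a half turn about z gives the same grasp; the last joint's range is limited). The gripper opens to 87 mm and grips with 3 to 60 N. Pads are 19 mm wide; open, the fingers measure 117 mm over their backs; the gripper's body (75 mm by 190 mm) begins 51 mm behind the grasp point.
Start: joints at [1.117, 0.527, 1.433, -0, 1.181, -0.178], TCP at [0.17, 0.602, 0.231] pointing down, gripper open.
Joint ranges: [-3.08, 3.08], [-0.75, 2.2], [0.22, 2.44], [-1.43, 4.57], [0, 2.65], [-2.85, 2.85]. Speed limits (rad/s): [2.79, 2.79, 3.14, 3.14, 3.14, 3.14].

### API

Orientations are given as a unit quaternion [x, y, z, w].
In Python, from rig import robot gives the robot as it stands. The module is installed in compiled form; this text tells all that it offers.
- The arm moves only by the tool send_rows, never from a script. Its argument "increments" is one flat list of numbers, 7 for each row, row after row: the turn, a rotation vector about the world's x, y, z in rad, then the shift along the world's x, y, z in cm, then the opening, from 0 (shut) to 1 (fully open). A call has 1 to 20 rows; each row shifts and turns the commanded pose from where the row before left it; what a row does not reach is not made up. A row lasts 1/12 s, in which the tool goes at most 41.7 mm and 7.16 degrees, less where a joint would pass 70% of its speed; a pose out of reach is approached as far as the arm can. A call is refused whole if a number of a shift passes 4.17 or a number of a turn 0.125, either way. A call with a gripper value outside its range is refused whole. The fingers move at their own pace and stop on an object; "newtons" is the grip in N (left out, the last holds). Time passes only in rows, so rows that do not move let the fingers close. It gives the time, the measured TCP pose, the force, the opening and the grip force at its end, in the units of the state.
- robot.get_obs(): the state, without advancing time (a new reading comes with each control period).
- robot.camera(name): name is "side" or "top"; returns a dict with "image" (384x512x3 uint8, red, green, blue), "range_z" (384x512 float32, m along the optical axis (not along the pixel's ray), 0 where there is no reading), "fx", "fy", "cx", "cy" (pixels), "dist_coeffs" ([k1, k2, p1, p2, k3] as OpenCV has them; the pictures are not rectified), "R" (3x3) and "t" (3): a world point X has camera coordinates R X + t. Camera axes: x right, y down, z forward; pixel columns grow to the right and rows downward; lengths in m; the calibration is good to about 2 mm. A picture is of the moment at which its call begins.
- robot.hand_in(): hands the job in; it is judged then, once.
The state is a dict: "time": time; "q": joint angles; "joint_velocities": joint speeds; "joint_torque": joint torques, N m; "position": TCP position; "tool_rot": TCP orientation; "ft_force": force on the tool from outside, world axes, zero at the start; "moment": the same for the moment, N m; "grip_width": finger opening in m; "grip_force": force on a finger pad.
Only numpy, scipy, OpenCV 4.12 (cv2) and the standard library are available. Lean on these libraries where they do the work, as an engineer would, in place of code of your own. Each camera call takes 0.05 s, during which the arm holds its last target. There are 200 camera calls.

## Working session

There is one attempt and no reset: what is moved stays moved. The work goes in short steps, Python scripts to look and compute and a tool call to move; the robot and the scene stay as the last step left them, time stands still between calls to the robot, and variables do not carry over. Pictures are saved under pics/ and viewed, at most 10 in all, crops included, and the job is handed in when it is done.

Besides the shell and the picture viewer there is one more tool, called after "Request:" as name(argument=value, ...) on one line, values as JSON. send_rows: Moves the arm, as the interface text tells. Its arguments: {"type":"object","properties":{"increments":{"type":"array"},"newtons":{"type":"number"}},"required":["increments"]}

```bash
mkdir -p pics; cat > h.py <<'E'
import numpy as np,cv2
from rig import robot
def cap(n):
    c=robot.camera(n); c={k:(np.array(v) if not np.isscalar(v) else v) for k,v in c.items()}
    np.savez(f'{n}.npz',**c); return c
def load(n): return dict(np.load(f'{n}.npz'))
def w(c,u,v,z=None):
    K=np.array([[c['fx'],0,c['cx']],[0,c['fy'],c['cy']],[0,0,1.]])
    p=cv2.undistortPoints(np.array([[[u,v]]],float),K,c['dist_coeffs'])[0,0]
    r=np.array([p[0],p[1],1]); R=c['R'];t=c['t']
    o=-R.T@t; d=R.T@r
    if z is None:
        s=float(c['range_z'][int(round(v)),int(round(u))])
    else: s=(z-o[2])/d[2]
    return o+s*d
E
python3 - <<'E'
from h import *
o=robot.get_obs(); print(o['time'],o['position'],o['tool_rot'],o['grip_width'])
for n in ('top','side'):
    c=cap(n); print(n,-c['R'].T@c['t'])
    im=cv2.resize(c['image'][:,:,::-1],(800,600),interpolation=cv2.INTER_CUBIC); cv2.imwrite(f'pics/{n}0.png',im)
E
```

```text
0.0 [0.16925299 0.60090323 0.22959489] [ 1.36947644e-01  9.90577717e-01 -1.01634342e-03 -3.11481257e-04] 0.08670188188082753
top [ 0.23107107 -0.00576501  1.5619387 ]
side [0.36890725 1.15538451 1.24009802]
```

View pics/top0.png

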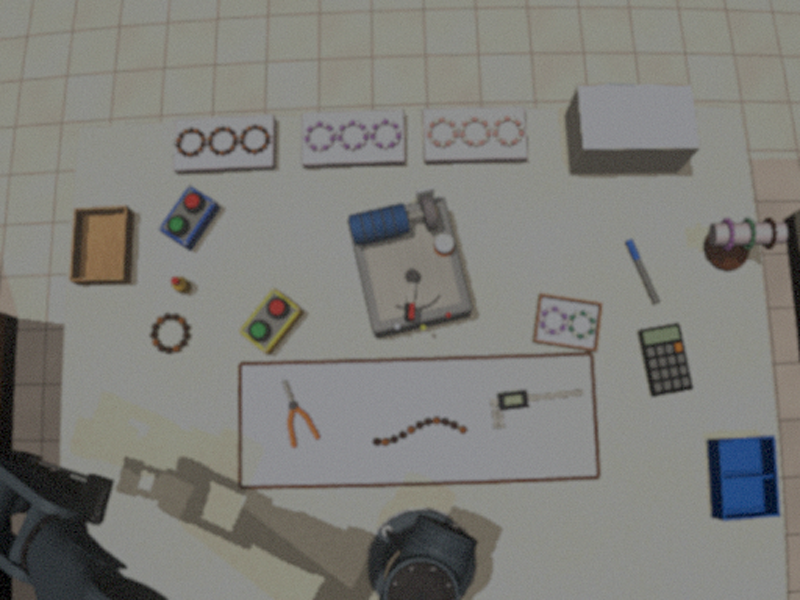

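View pics/side0.png

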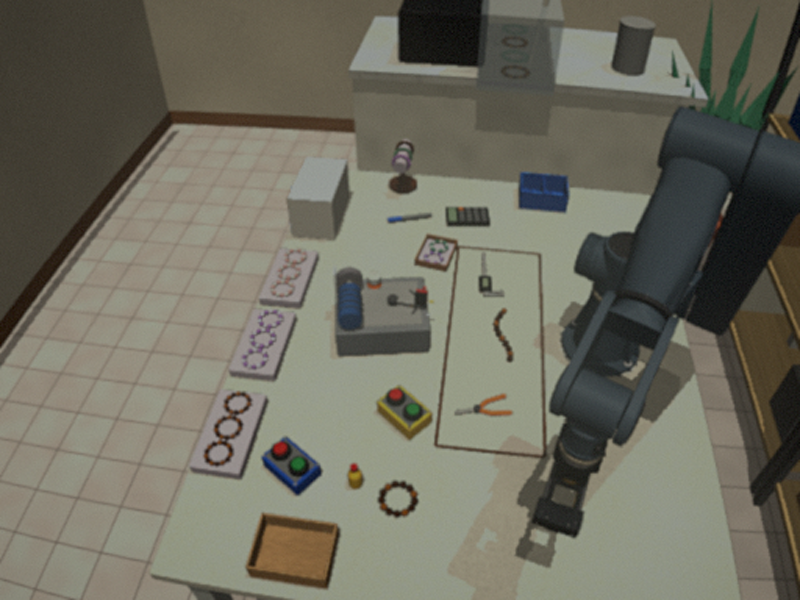

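The top view shows the polisher at about (410,265) and the lever paddle at (411,311). There are two switch boxes: a blue one at (190,217) and a yellow one at (272,322). The yellow one fits the description, with its green button at (259,330) and red at (278,307). I'll enlarge both to confirm.

```bash
python3 - <<'E'
from h import *
c=load('top'); im=c['image'][:,:,::-1]
a=im[115:235,145:305]; cv2.imwrite('pics/topcrop.png',cv2.resize(a,None,fx=5,fy=5,interpolation=cv2.INTER_CUBIC))
c=load('side'); im=c['image'][:,:,::-1]
a=im[165:285,205:365-80]; a=im[165:285,200:300]; cv2.imwrite('pics/sidecrop.png',cv2.resize(a,None,fx=5,fy=5,interpolation=cv2.INTER_CUBIC))
E
```

```text
(no output)
```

View pics/topcrop.png

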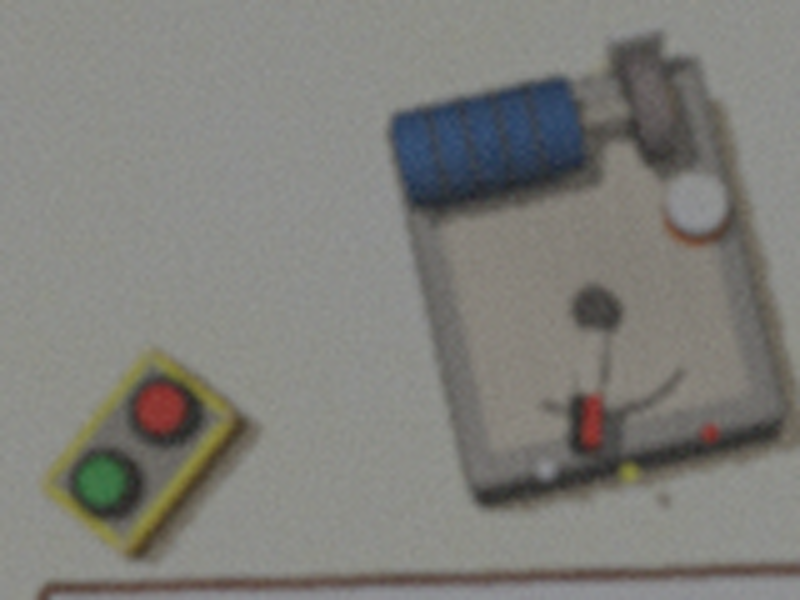

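View pics/sidecrop.png

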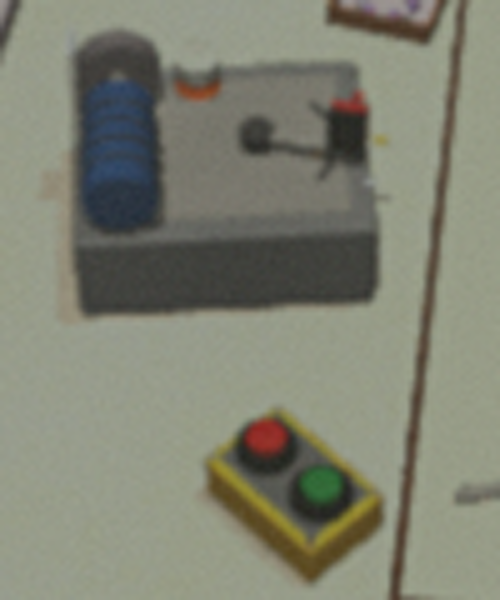

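The crops confirm it. The yellow box has green at crop pixel (103,482) and red at (162,408). The hub is at (597,308), the paddle top at (587,422), and the deck corners at (478,490), (780,425), (695,60) and (392,115).

```bash
python3 - <<'E'
from h import *
np.set_printoptions(precision=4,suppress=True)
c=load('top'); s=load('side')
f=lambda u,v:(u/5+145,v/5+115)
g=lambda u,v:(u/5+200,v/5+165)
for n,p,z in [('hub',(597,308),.10),('pad',(587,422),.146),('fl',(478,490),.09),('fr',(780,425),.09),('br',(695,60),.09),('green',(103,482),None),('red',(162,408),None),('green.06',(103,482),.06),('red.06',(162,408),.06),('deck',(540,300),None),('tin',(697,205),None),('wdot',(545,468),.09),('rdot',(710,433),.09)]:
    print(n,w(c,*f(*p)),w(c,*f(*p),z) if z else '')
print('side')
for n,p,z in [('green',(324,485),None),('red',(267,437),None),('hub',(257,135),.10),('deck',(200,180),None),('padblack',(347,130),None)]:
    print(n,w(s,*g(*p)),w(s,*g(*p),z) if z else '')
# paddle points from depth
for c_,nm in((c,'top'),(s,'side')):
    v,u=np.mgrid[0:384,0:512]; pts=[]
    for V in range(100,300):
        for U in range(150,340):
            if c_['range_z'][V,U]>0:
                p=w(c_,U,V)
                if .125<p[2]<.16 and .42<p[0]<.62 and -.1<p[1]<.15: pts.append(p)
    pts=np.array(pts); print(nm,len(pts)); 
    if len(pts): print(pts[np.argsort(pts[:,0])][:40])
E
```

```text
hub [ 0.5519 -0.0006  0.1114] [ 0.5544 -0.0005  0.1   ]
pad [0.4769 0.007  0.144 ] [0.4765 0.007  0.146 ]
fl [0.447  0.0744 0.0868] [0.4466 0.0742 0.09  ]
fr [ 0.4864 -0.1114  0.0583] [ 0.481  -0.1091  0.09  ]
br [ 0.7131 -0.0659  0.0905] [ 0.7132 -0.0659  0.09  ]
green [0.4598 0.3056 0.0756] 
red [0.506  0.2702 0.0697] 
green.06 [0.4598 0.3056 0.0756] [0.4622 0.3089 0.06  ]
red.06 [0.506  0.2702 0.0697] [0.5078 0.272  0.06  ]
deck [0.5627 0.0342 0.0898] 
tin [ 0.6113 -0.0625  0.122 ] 
wdot [0.4588 0.0335 0.0903] [0.4588 0.0336 0.09  ]
rdot [ 0.4768 -0.0665  0.0934] [ 0.4773 -0.0666  0.09  ]
side
green [0.4582 0.3178 0.07  ] 
red [0.5046 0.2779 0.0656] 
hub [0.5495 0.0171 0.1125] [0.5515 0.0045 0.1   ]
deck [0.5912 0.0487 0.0875] 
padblack [0.477  0.0216 0.1318] 
top 113
[[0.4629 0.0027 0.1455]
 [0.4634 0.0085 0.1437]
 [0.4637 0.0056 0.1413]
 [0.4638 0.0144 0.1422]
 [0.4643 0.0173 0.1397]
 [0.4647 0.0115 0.1362]
 [0.4651 0.0026 0.1499]
 [0.4653 0.0055 0.1494]
 [0.4655 0.0084 0.1485]
 [0.4659 0.0113 0.1468]
 [0.4661 0.0142 0.1459]
 [0.4664 0.0172 0.1445]
 [0.4683 0.0112 0.1501]
 [0.46
[... 1031 characters left out ...]
 0.4717  0.0151  0.1481]
 [ 0.4727  0.0053  0.1442]
 [ 0.4749  0.021   0.1424]
 [ 0.4749  0.0195  0.1356]
 [ 0.4751  0.0162  0.1268]
 [ 0.4754  0.0171  0.1441]
 [ 0.4757  0.0149  0.1474]
 [ 0.4766  0.0067  0.145 ]
 [ 0.4778 -0.0056  0.1388]
 [ 0.4786  0.0218  0.1318]
 [ 0.4789  0.0191  0.1346]
 [ 0.4792  0.0173  0.1383]
 [ 0.4794  0.0159  0.1424]
 [ 0.48    0.0114  0.1436]
 [ 0.4807  0.0049  0.1428]
 [ 0.4814 -0.001   0.1426]
 [ 0.4829  0.0193  0.1343]
 [ 0.4831  0.0177  0.1383]
 [ 0.4835  0.015   0.141 ]
 [ 0.4836  0.0142  0.1457]
 [ 0.4846  0.0052  0.1426]
 [ 0.4848  0.004   0.1469]
 [ 0.4868  0.0208  0.1461]
 [ 0.4869  0.0189  0.1389]
 [ 0.487   0.018   0.1325]
 [ 0.488   0.0107  0.1419]]
```

Request:
send_rows(increments=[0,0,0.008,1.55,-2.68,0,0,0,0,0.008,1.55,-2.68,0,0,0,0,0.008,1.55,-2.68,0,0,0,0,0.008,1.55,-2.68,0,0,0,0,0.008,1.55,-2.68,0,0,0,0,0.008,1.55,-2.68,0,0,0,0,0.008,1.55,-2.68,0,0,0,0,0.008,1.55,-2.68,0,0,0,0,0.008,1.55,-2.68,0,0,0,0,0.008,1.55,-2.68,0,0,0,0,0.008,1.55,-2.68,0,0,0,0,0.008,1.55,-2.68,0,0,0,0,0.008,1.55,-2.68,0,0,0,0,0.008,1.55,-2.68,0,0,0,0,0.008,1.55,-2.68,0,0,0,0,0.008,1.55,-2.68,0,0,0,0,0.008,1.55,-2.68,0,0,0,0,0.008,1.55,-2.68,0,0,0,0,0.008,1.55,-2.68,0,0,0,0,0.008,1.55,-2.68,0,0])

```text
time: 1.77
position: [0.4798, 0.0641, 0.2303]
tool_rot: [0.057, 0.998, 0.0, -0.0]
ft_force: [1.4, -0.2, 0.4]
grip_width: 0.0003
grip_force: 0.0
```

```bash
python3 - <<'E'
from h import *
np.set_printoptions(precision=4,suppress=True)
c=load('top'); s=load('side')
# colour blobs of the yellow box's buttons -> centroid, ray intersection, depth median
def blob(c,ch,box):
    u0,v0,u1,v1=box; im=c['image'].astype(int)[v0:v1,u0:u1]
    o=[k for k in range(3) if k!=ch]
    m=(im[...,ch]-np.maximum(im[...,o[0]],im[...,o[1]])>30).astype(np.uint8)
    n,l,st,ce=cv2.connectedComponentsWithStats(m); k=1+np.argmax(st[1:,4])
    z=np.median([w(c,u+u0,v+v0)[2] for v,u in zip(*np.where(l==k))])
    return ce[k]+[u0,v0],st[k,4],z
for nm,ch in(('green',1),('red',0)):
    a=blob(c,ch,(150,180,196,230)); b=blob(s,ch,(238,240,280,285))
    best=min(np.arange(.04,.1,.0005),key=lambda z:np.linalg.norm(w(c,*a[0],z)-w(s,*b[0],z)))
    print(nm,a,b,best,w(c,*a[0],best),w(s,*b[0],best))
E
```

```text
green (array([164.7258, 210.871 ]), np.int32(62), np.float64(0.06779230858785235)) (array([263.7317, 261.439 ]), np.int32(41), np.float64(0.06518446840879366)) 0.06350000000000003 [0.4634 0.3109 0.0635] [0.4628 0.3112 0.0635]
red (array([176.5556, 196.2716]), np.int32(81), np.float64(0.06574552833565295)) (array([253., 252.]), np.int32(51), np.float64(0.06484143690856126)) 0.06300000000000003 [0.5084 0.2741 0.063 ] [0.5066 0.2743 0.063 ]
```

Request:
send_rows(increments=[0,0,0,0,0,-2,0,0,0,0,0,0,-2,0,0,0,0,0,0,-2,0,0,0,0,0,0,-2,0,0,0,0,0,0,-1.5,0,0,0,0,0,0,-1.2,0,0,0,0,0,0,0,0])

```text
time: 2.35
position: [0.4776, 0.0656, 0.1213]
tool_rot: [0.058, 0.998, 0.0, -0.003]
ft_force: [-0.2, -0.3, -0.2]
grip_width: 0.0004
grip_force: 0.0
```

```bash
python3 - <<'E'
from h import *
c=cap('side'); im=c['image'][:,:,::-1]
a=im[165:265,200:300]; cv2.imwrite('pics/s2.png',cv2.resize(a,None,fx=6,fy=6,interpolation=cv2.INTER_CUBIC))
E
```

```text
(no output)
```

View pics/s2.png

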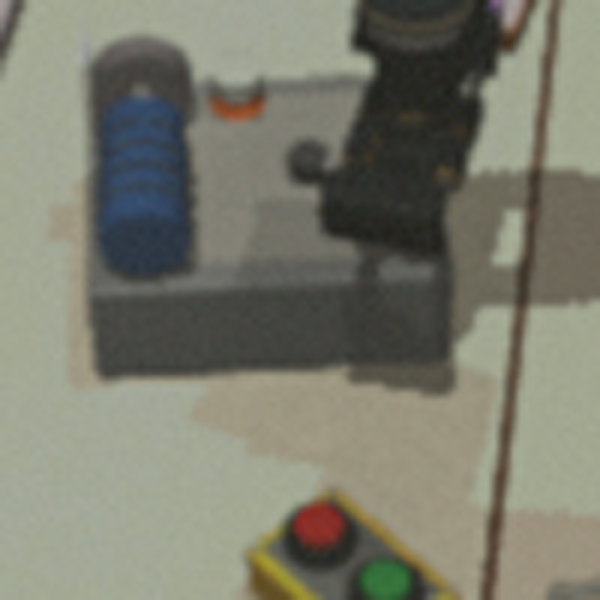

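Request:
send_rows(increments=[0,0,0,0.06,-0.77,0,0,0,0,0,0.06,-0.77,0,0,0,0,0,0.06,-0.77,0,0,0,0,0,0.06,-0.77,0,0,0,0,0.045,-0.11,-0.4,0,0,0,0,0.045,-0.11,-0.4,0,0])

```text
time: 2.9
position: [0.4806, 0.0255, 0.1242]
tool_rot: [0.012, 1.0, -0.0, 0.001]
ft_force: [0.2, 1.0, -0.1]
grip_width: 0.0006
grip_force: 0.6
```

Request:
send_rows(increments=[0,0,0.045,-0.11,-0.4,0,0,0,0,0.045,-0.11,-0.4,0,0])

```text
time: 3.07
position: [0.4788, 0.0184, 0.1243]
tool_rot: [-0.033, 0.999, 0.001, 0.002]
ft_force: [1.8, 3.2, -0.2]
grip_width: 0.0005
grip_force: 1.9
```

Request:
send_rows(increments=[0,0,0.05,-0.06,-0.39,0,0,0,0,0.05,-0.06,-0.39,0,0])

```text
time: 3.23
position: [0.477, 0.01, 0.1242]
tool_rot: [-0.083, 0.997, -0.0, 0.001]
ft_force: [-0.1, 0.3, -0.5]
grip_width: 0.0007
grip_force: 0.0
```

Request:
send_rows(increments=[0,0,0.05,-0.06,-0.39,0,0,0,0,0.05,-0.06,-0.39,0,0,0,0,0.05,0.02,-0.39,0,0,0,0,0.05,0.02,-0.39,0,0,0,0,0.05,0.02,-0.39,0,0,0,0,0.05,0.02,-0.39,0,0])

```text
time: 3.73
position: [0.4765, -0.0133, 0.1242]
tool_rot: [-0.231, 0.973, -0.0, 0.001]
ft_force: [0.4, 2.2, 0.5]
grip_width: 0.0005
grip_force: 0.7
```

Request:
send_rows(increments=[0,0,0.06,0.13,-0.47,0,0,0,0,0.06,0.13,-0.47,0,0,0,0,0.06,0.13,-0.47,0,0])

```text
time: 3.98
position: [0.4802, -0.0274, 0.1242]
tool_rot: [-0.318, 0.948, -0.0, 0.001]
ft_force: [0.2, 0.6, 0.9]
grip_width: 0.0006
grip_force: 0.7
```

Request:
send_rows(increments=[0,0,0.06,0.13,-0.47,0,0,0,0,0,0,0,0,0])

```text
time: 4.15
position: [0.482, -0.0328, 0.1242]
tool_rot: [-0.345, 0.939, -0.001, 0.001]
ft_force: [-0.0, -0.1, 0.2]
grip_width: 0.0003
grip_force: 0.0
```

Request:
send_rows(increments=[0,0,0,0.13,-0.16,0,0,0,0,0,0.13,-0.16,0,0,0,0,0,0,0,0,0])

```text
time: 4.4
position: [0.4837, -0.0348, 0.1237]
tool_rot: [-0.345, 0.939, -0.0, -0.0]
ft_force: [0.3, 0.6, 0.6]
grip_width: 0.0003
grip_force: 0.1
```

Request:
send_rows(increments=[0,0,0,0.13,-0.16,0,0,0,0,0,0,0,0,0])

```text
time: 4.57
position: [0.484, -0.0352, 0.1235]
tool_rot: [-0.345, 0.939, 0.001, -0.001]
ft_force: [-2.9, 3.6, 2.2]
grip_width: 0.0004
grip_force: 2.3
```

Request:
send_rows(increments=[0,0,0,0.13,-0.16,0,0,0,0,0,0.13,-0.16,0,0,0,0,0,0,0,0,0,0,0,0,0,0,0,0,0,0,0,0,0,0,0])

```text
time: 4.98
position: [0.4839, -0.0356, 0.1233]
tool_rot: [-0.345, 0.939, 0.004, -0.002]
ft_force: [-4.6, 11.3, 7.6]
grip_width: 0.0001
grip_force: 6.6
```

It's firmly against the stop. I'll back off, rise, and check the lever.

Request:
send_rows(increments=[0,0,0,-0.65,0.76,0,0,0,0,0,-0.65,0.76,0,0,0,0,0,-0.65,0.76,0,0,0,0,0,-0.65,1.0,0,0,0,0,0,0,0,3,0,0,0,0,0,0,3,0,0,0,0,0,0,3,0,0,0,0,0,3,1,0,0,0,0,0,3.5,0,0,0,0,0,0,3.5,0,0,0,0,0,0,3.5,0,0,0,0,0,0,3.5,0,0,0,0,0,0,3.5,0,0,0,0,0,0,3.5,0,0,0,0,0,0,3.5,0,0,0,0,0,0,3.5,0,0])

```text
time: 6.32
position: [0.4607, 0.3055, 0.2234]
tool_rot: [-0.346, 0.938, -0.0, 0.0]
ft_force: [0.1, -0.3, -0.0]
grip_width: 0.0008
grip_force: 0.0
```

```bash
python3 - <<'E'
from h import *
print(robot.get_obs()['position'])
c=cap('top'); im=c['image'][:,:,::-1]
a=im[115:235,145:305]; cv2.imwrite('pics/t3.png',cv2.resize(a,None,fx=5,fy=5,interpolation=cv2.INTER_CUBIC))
E
```

```text
[0.46072861 0.30554501 0.22341416]
```

View pics/t3.png

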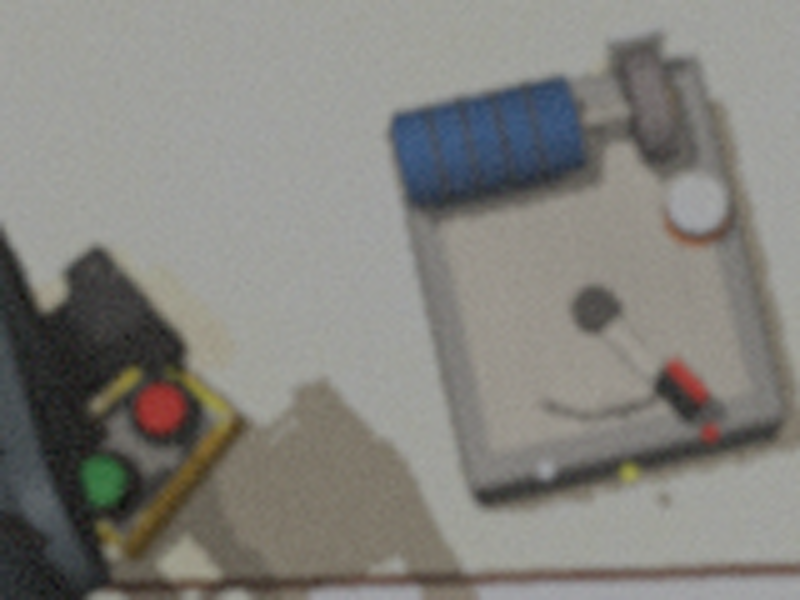

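The lever now points at the red dot, with the paddle at crop (683,390), and the tin hasn't moved. Next I press the green button.

Request:
send_rows(increments=[0,0,0,0.2,0.5,-3,0,0,0,0,0,0,-3,0,0,0,0,0,0,-3,0,0,0,0,0,0,-3,0,0,0,0,0,0,-1.5,0,0,0,0,0,0,-0.5,0,0,0,0,0,0,0,0])

```text
time: 6.95
position: [0.4625, 0.3082, 0.0822]
tool_rot: [-0.345, 0.938, -0.0, -0.002]
ft_force: [-0.1, 0.2, 0.6]
grip_width: 0.0006
grip_force: 0.0
```

Request:
send_rows(increments=[0,0,0,0,0,-0.3,0,0,0,0,0,0,-0.3,0,0,0,0,0,0,0,0])

```text
time: 7.2
position: [0.4642, 0.3088, 0.0784]
tool_rot: [-0.345, 0.938, -0.0, 0.001]
ft_force: [0.3, 0.4, -0.9]
grip_width: 0.0003
grip_force: 0.0
```

Request:
send_rows(increments=[0,0,0,0,0,-0.2,0,0,0,0,0,0,-0.2,0,0,0,0,0,0,0,0])

```text
time: 7.45
position: [0.4643, 0.3088, 0.074]
tool_rot: [-0.345, 0.938, 0.0, 0.001]
ft_force: [0.1, -0.5, 2.6]
grip_width: 0.0003
grip_force: 1.1
```

Request:
send_rows(increments=[0,0,0,0,0,-0.2,0,0,0,0,0,0,-0.2,0,0,0,0,0,0,0,0])

```text
time: 7.7
position: [0.4644, 0.3088, 0.0698]
tool_rot: [-0.345, 0.938, 0.0, 0.001]
ft_force: [1.1, 1.2, 4.9]
grip_width: 0.0003
grip_force: 2.3
```

Request:
send_rows(increments=[0,0,0,0,0,-0.2,0,0,0,0,0,0,-0.1,0,0,0,0,0,0,0,0])

```text
time: 7.95
position: [0.4644, 0.3089, 0.0692]
tool_rot: [-0.345, 0.938, -0.0, 0.001]
ft_force: [-2.4, -1.6, 18.8]
grip_width: 0.0007
grip_force: 9.7
```

Full travel was reached: the force climbed past 5 N and the tip stopped at the bottom. I'll hold briefly, then lift off.

Request:
send_rows(increments=[0,0,0,0,0,0,0,0,0,0,0,0,1,0,0,0,0,0,0,3,0,0,0,0,0,0,3,0,0,0,0,-1,2,3,0,0,0,0,-2,3,2,0,0,0,0,-2,3,0,0,0,0,0,-2,3,0,0,0,0,0,-2,3,0,0,0,0,0,-2,3,0,0,0,0,0,-2,3,0,0,0,0,0,-2,3,0,0,0,0,0,0,0,0,0,0,0,0,0,0,0,0,0,0,0,0,0,0,0])

```text
time: 9.2
position: [0.3131, 0.5378, 0.1857]
tool_rot: [-0.346, 0.938, -0.001, -0.001]
ft_force: [0.1, -0.0, -1.3]
grip_width: 0.0003
grip_force: 0.0
```

```bash
python3 - <<'E'
from h import *
o=robot.get_obs(); print(o['position'],o['ft_force'])
c=cap('top'); cv2.imwrite('pics/t4.png',cv2.resize(c['image'][:,:,::-1],(800,600),interpolation=cv2.INTER_CUBIC))
E
```

```text
[0.31312634 0.53775978 0.18574819] [ 0.05706415 -0.04068036 -1.3182816 ]
```

View pics/t4.png

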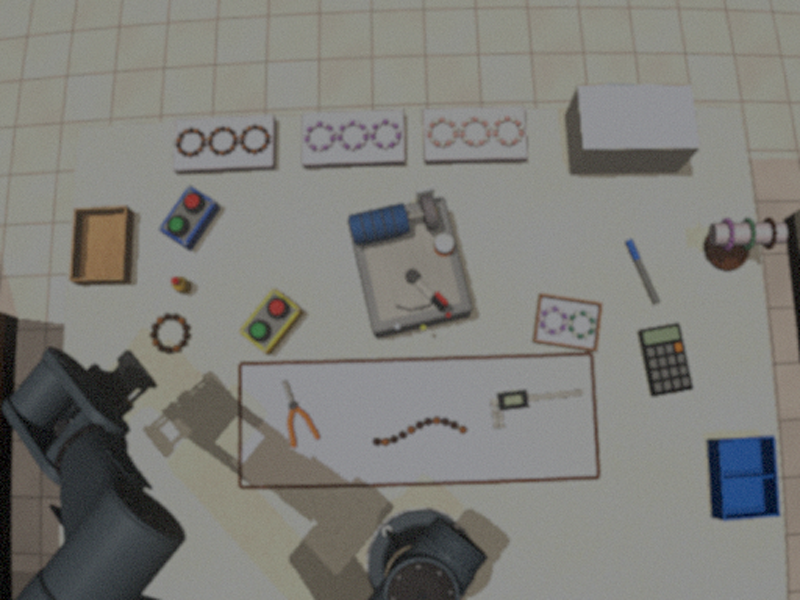

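The lever is at the red dot (440,298), both buttons look up, and nothing else has moved. Handing in.

```bash
python3 -c "
from rig import robot; print(robot.hand_in())"
```

```text
the job is handed in; nothing more can be done
None
```

The job is handed in, with no verdict returned: the lever was pushed to its fast stop, the green start button was then pressed fully and released, and the last picture shows nothing else moved.

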